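# Put the coffee-corner canisters back in their holders

## Task

Put each of the four white canisters back into the holder of its own shape and size: large round in large round, small round in small round, square in square, oblong in oblong, standing upright and flat on the holder's cork floor inside the rim. Keep the canisters upright and set them down gently, never dropping one, and leave the mug and the water bottle where they are.

Things in the scene. Friction and masses are not known exactly. Their poses are not given: they have to be found in the camera images.
- can_large_mid (a point): centre (half-way up, on its axis) of the LARGE ROUND canister: upright cylinder, diameter 62 mm, 90 mm high, about 0.3 kg. White ceramic with a flat pale wood lid fixed on, as wide as the body; loose, standing on the counter (z = 0); own z axis up.
- can_small_mid (a point): centre (half-way up, on its axis) of the SMALL ROUND canister: upright cylinder, diameter 42 mm, 70 mm high, about 0.14 kg. White ceramic with a flat pale wood lid fixed on, as wide as the body; loose, standing on the counter (z = 0); own z axis up.
- can_square_mid (a point): centre (half-way up) of the SQUARE canister: upright, 52 mm x 52 mm, 80 mm high, sides along its x and y axes, about 0.26 kg. White ceramic with a flat pale wood lid fixed on, as wide as the body; loose, standing on the counter (z = 0); own z axis up.
- can_oblong_mid (a point): centre (half-way up) of the OBLONG canister: upright, 80 mm along its x axis, 36 mm along its y axis, 70 mm high, about 0.22 kg. White ceramic with a flat pale wood lid fixed on, as wide as the body; loose, standing on the counter (z = 0); own z axis up.
- dock_large: the LARGE ROUND holder: inside diameter 80 mm, outside 88 mm. Low black rim with walls 4 mm thick, top of the rim 14 mm above the counter, cork floor 4 mm above the counter; fixed to the counter. Origin: centre of its underside, on the counter; z up.
- dock_small: the SMALL ROUND holder: inside diameter 60 mm, outside 68 mm. Low black rim with walls 4 mm thick, top of the rim 14 mm above the counter, cork floor 4 mm above the counter; fixed to the counter. Origin: centre of its underside, on the counter; z up.
- dock_square: the SQUARE holder: inside 68 mm x 68 mm, outside 76 mm x 76 mm, sides along its x and y axes. Low black rim with walls 4 mm thick, top of the rim 14 mm above the counter, cork floor 4 mm above the counter; fixed to the counter. Origin: centre of its underside, on the counter; z up.
- dock_oblong: the OBLONG holder: inside 96 mm along its x axis and 52 mm along its y axis, outside 104 mm x 60 mm. Low black rim with walls 4 mm thick, top of the rim 14 mm above the counter, cork floor 4 mm above the counter; fixed to the counter. Origin: centre of its underside, on the counter; z up.
- mug: bystander: blue ceramic mug with a handle, radius 40 mm, 90 mm high, to the left of the work; origin at the centre of its underside. Not to be moved.
- bottle: bystander: clear plastic water bottle, radius 32 mm, 190 mm high, to the right of the work; origin at the centre of its underside. Not to be moved.
Not all that is in view belongs to the job. Leave any green or orange look-alike of the part that bears can_large_mid alone.

How it is judged:
By the outcome, as a careful person would: the job done as asked, in the order asked, and still so for the second after the job is handed in, with the robot touching nothing.
It also fails if it takes over 96 s, if anything falls off the work surface, if the arm or the gripper's body presses on something with over 40 N, if the wrist force passes 120 N, or if a joint passes its speed limit or range.

## Robot

A 7-joint arm with a two-finger parallel gripper is mounted at the origin on the work surface. World frame = base frame: x ahead of the robot, y to its left, z up, the work surface at z = 0. Lengths are in mm, angles in degrees, forces in N, time in s.
With the tool pointing down it reaches from about 425 to 975 mm from the base axis. Payload 16.7 kg.
Tool frame: the origin (TCP) lies at the very end of the fingers, on their centre line; the grasp point (between the pads) lies 19 mm behind it (bot.pinch_z is the z of the grasp point in the tool frame, in mm); z points along the fingers, y is the line along which they close (so a half turn about z gives the same grasp; the last joint's range is limited). The gripper opens to 85 mm and grips with 20 to 120 N. Pads are 22 mm wide; open, the fingers measure 114 mm over their backs; the gripper's body (76 mm by 85 mm) begins 54 mm behind the grasp point. The pads swing forward as they close: fully open they stand 13 mm farther back than shut.
Start: joints at [-84.082, 24.414, 4.234, 92.017, -1.954, 63.644, -3.845], TCP at [168.835, 653.507, 231.302] pointing down, gripper open.
Joint ranges: [-163.25, 163.25], [-28.42, 122.38], [-70.27, 78.77], [12.13, 141.07], [-58.53, 238.53], [9.26, 117.41], [-156.51, 156.51]. Speed limits (degrees/s): [108.29, 108.29, 136.94, 136.94, 172.46, 172.46, 172.46].

## Interface

Orientations are given as [roll, pitch, yaw] about the fixed x, y, z axes, in that order (R = Rz(yaw) Ry(pitch) Rx(roll)).
In Python, from bench import bot gives the robot as it stands. The module is installed in compiled form; this text tells all that it offers.
- The arm moves only by the tool jog_arm, never from a script. Its argument "moves" is a list of rows, each a list of 3 entries, a list of its own where there are three numbers: the closure, from 0 (fully open) to 1 (shut), then the shift along the tool's x, y, z as a fraction of full scale, then the turn, a rotation vector about the tool's x, y, z as a fraction of full scale. In form: [[hand, [x, y, z], [rx, ry, rz]], ...]. A call has 1 to 20 rows; each row shifts and turns the commanded pose from where the row before left it, along the tool's axes as they then stand; what a row does not reach is not made up. Full scale, the value 1, is 4 cm for a shift and 0.15 rad for a turn. A row lasts 1/8 s, in which the tool goes at most 62.5 mm and 10.7 degrees, less where a joint would pass 70% of its speed; a pose out of reach is approached as far as the arm can. A call with a number of a shift or a turn outside -1 to 1 is refused whole. A call with a gripper value outside its range is refused whole. The fingers move at their own pace and stop on an object; "grip_force" is the grip in N (left out, the last holds). Time passes only in rows, so rows that do not move let the fingers close. It gives the time, the measured TCP pose, the force, the opening and the grip force at its end, in the units of the state.
- bot.read_state(): the state, without advancing time (a new reading comes with each control period).
- bot.read_camera(name): name is "scene" or "top"; returns a dict with "pixels" (420x560x3 uint8, red, green, blue), "intrinsics" (3x3 intrinsics, pixels), "R" (3x3) and "t" (3): a world point X has camera coordinates R X + t. Camera axes: x right, y down, z forward; pixel columns grow to the right and rows downward; lengths in mm; the calibration is good to about 2 mm. A picture is of the moment at which its call begins. There is no depth.
- bot.close_job(): hands the job in; it is judged then, once.
The state is a dict: "time": time; "qpos": joint angles; "qd": joint speeds; "joint_torque": joint torques, N m; "tool_pos": TCP position; "eef_rot": TCP orientation; "contact_force": force on the tool from outside, world axes, zero at the start; "ft_torque": the same for the moment, N m; "finger_gap": finger opening in mm; "gripper_force": force on a finger pad.
Only numpy, scipy, OpenCV 4.12 (cv2) and the standard library are available. Lean on these libraries where they do the work, as an engineer would, in place of code of your own. Each camera call takes 0.05 s, during which the arm holds its last target. There are 200 camera calls.

## Working session

There is one attempt and no reset: what is moved stays moved. The work goes in short steps, Python scripts to look and compute and a tool call to move; the robot and the scene stay as the last step left them, time stands still between calls to the robot, and variables do not carry over. Pictures are saved under pics/ and viewed, at most 14 in all, crops included, and the job is handed in when it is done.

Besides the shell and the picture viewer there is one more tool, called after "Call:" as name([rows], argument=value, ...), one row to a line, values as JSON. jog_arm: Moves the arm, as the interface text tells. Its arguments: {"type":"object","properties":{"moves":{"type":"array","items":{"type":"array"}},"grip_force":{"type":"number"}},"required":["moves"]}

```bash
mkdir -p pics; python3 - <<'E'
from bench import bot
import cv2,numpy as np
for n in("scene","top"):
    c=bot.read_camera(n); cv2.imwrite(f"pics/{n}0.png",c["pixels"][:,:,::-1]); np.savez(f"{n}0.npz",**c)
    print(n,c["intrinsics"].round(1).tolist(),(-c["R"].T@c["t"]).round(),c["R"].round(3).tolist())
s=bot.read_state();print(s["tool_pos"],s["eef_rot"],s["time"],bot.pinch_z)
E
```

```text
scene [[404.6, 0.0, 283.0], [0.0, 404.6, 212.0], [0.0, 0.0, 1.0]] [1069.  863.  773.] [[-0.819, 0.573, -0.017], [0.334, 0.452, -0.827], [-0.466, -0.683, -0.562]]
top [[523.3, 0.0, 291.7], [0.0, 523.3, 213.7], [0.0, 0.0, 1.0]] [ 299.    3. 1617.] [[0.005, -1.0, -0.006], [-0.993, -0.005, -0.118], [0.118, 0.006, -0.993]]
[168.74166699 653.18338196 230.67666735] [-1.79935032e+02  4.70042065e-03  1.65516438e+02] 0.1 -18.700000000000003
```

View pics/scene0.png

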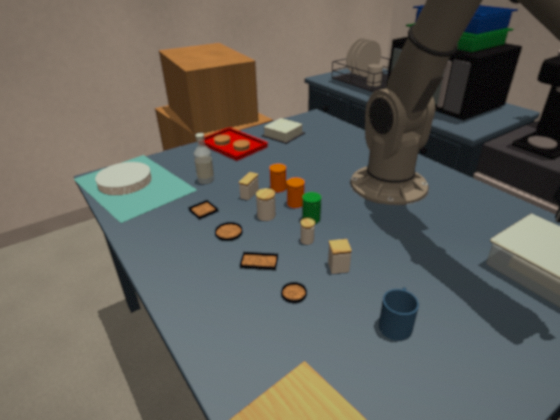

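View pics/top0.png

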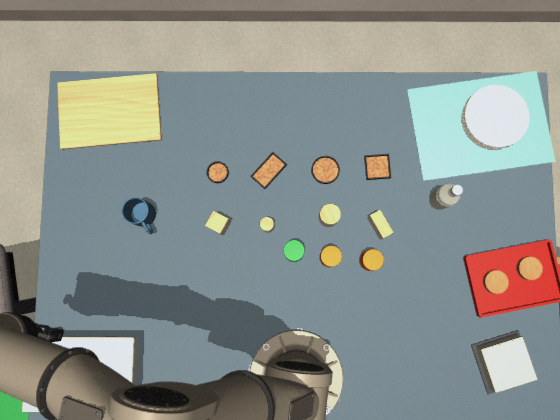

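```bash
cat > v.py <<'E'
import cv2,numpy as np
def ray(c,uv,z):
    K,R,t=c["intrinsics"],c["R"],c["t"]; o=-R.T@t
    d=(np.c_[np.atleast_2d(uv),np.ones(len(np.atleast_2d(uv)))]@np.linalg.inv(K).T)@R
    return (o+d*((z-o[2])/d[:,2])[:,None])
def blob(c,seed,z,mode,r=24):
    p=c["pixels"].astype(int); hsv=cv2.cvtColor(c["pixels"],cv2.COLOR_RGB2HSV).astype(int)
    if mode=="lid": m=(hsv[...,1]>60)&(hsv[...,2]>140)&(hsv[...,0]>14)&(hsv[...,0]<40)
    elif mode=="cork": m=(p[...,0]>p[...,2]+20)
    else: m=(p.max(2)<48)|(p[...,0]>p[...,2]+5)
    w=np.zeros(m.shape,bool); w[seed[1]-r:seed[1]+r,seed[0]-r:seed[0]+r]=1
    m=(m&w).astype(np.uint8)
    n,l,s,ce=cv2.connectedComponentsWithStats(m)
    i=1+np.argmax(s[1:,4]); ct=cv2.findContours((l==i).astype(np.uint8),0,1)[0][0]
    P=ray(c,ct[:,0].astype(float),z)[:,:2].astype(np.float32)
    (cx,cy),(a,b),ang=cv2.minAreaRect(P)
    if a<b: a,b,ang=b,a,ang+90
    cc=ray(c,ce[i],z)[0,:2]
    return cc.round(1),np.round((cx,cy,a,b,ang),1)
E
python3 - <<'E'
import numpy as np,cv2
from v import *
c=dict(np.load("top0.npz"))
for n,s,z in(("large",(330,214),90),("small",(267,224),70),("square",(217,223),80),("oblong",(381,224),70)): print(n,*blob(c,s,z,"lid"))
for n,s in(("large",(325,170)),("small",(218,172)),("square",(378,167)),("oblong",(268,170))): print("dock",n,*blob(c,s,4,"cork"),"|",*blob(c,s,14,"rim"))
for n,s,z in (("g",(293,250),90),("o1",(331,256),90),("o2",(372,260),90)): print(n,ray(c,s,z).round())
im=cv2.resize(c["pixels"][140:280,190:400],None,fx=3.8,fy=3.8,interpolation=cv2.INTER_CUBIC)
cv2.imwrite("pics/crop.png",im[:,:,::-1])
E
```

```text
large [481.2 -99.3] [ 481.8 -100.1   58.8   56.2   90.3]
small [453.3  87.1] [4.534e+02 8.730e+01 3.880e+01 3.870e+01 3.000e-01]
square [456.8 235.3] [456.9 235.3  52.7  51.6  62.2]
oblong [ 454.5 -253. ] [ 454.3 -252.9   80.1   35.6   31.3]
dock large [630.2 -91.5] [631.  -92.3  79.8  78.4   0. ] | [628.2 -90.8] [ 6.274e+02 -9.020e+01  8.240e+01  8.110e+01  2.000e-01]
dock small [621.2 246.8] [621.5 246.4  59.8  57.4  90.2] | [618.9 245. ] [619.5 244.9  63.6  59.3   1.1]
dock square [ 640.6 -255. ] [ 640.9 -255.3   70.6   70.5    4. ] | [ 638.1 -253.8] [ 638.  -253.6   73.8   73.2    4.4]
dock oblong [628.   86.9] [628.2  87.   98.6  54.5 138.9] | [625.8  85.7] [626.   85.7 101.6  58.2 138.3]
g [[374.   8.  90.]]
o1 [[ 357. -103.   90.]]
o2 [[ 346. -222.   90.]]
```

View pics/crop.png

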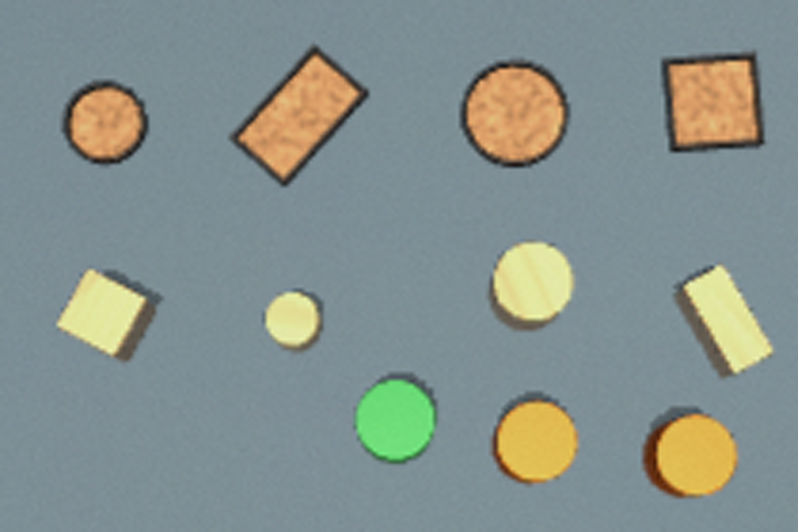

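The pictures show white canisters in the top view: square (217,223), small (267,224), large (330,214) and oblong (381,224). Their holders are small (218,172), oblong (268,170), large (325,170) and square (378,167). Measured sizes match the given ones. The first move goes over the large canister.

Call:
jog_arm([
  [0,[-0.5,-0.3,0],[0,0,0]],
  [0,[-0.9,-0.6,0],[0,0,0]],
  [0,[-0.9,-0.6,0],[0,0,0]],
  [0,[-0.9,-0.6,0],[0,0,0]],
  [0,[-0.9,-0.6,0],[0,0,0]],
  [0,[-0.9,-0.6,0],[0,0,0]],
  [0,[-0.9,-0.6,0],[0,0,0]],
  [0,[-0.9,-0.6,0],[0,0,0]],
  [0,[-0.9,-0.6,0],[0,0,0]],
  [0,[-0.9,-0.6,0],[0,0,0]],
  [0,[-0.9,-0.6,0],[0,0,0]],
  [0,[-0.3,-0.3,0],[0,0,0]],
], grip_force=35)

```text
time: 1.6
tool_pos: [484.0, 296.4, 231.3]
eef_rot: [-180.0, 0.0, 165.3]
contact_force: [0.8, 1.2, 0.8]
finger_gap: 85.1
gripper_force: 0.0
```

Call:
jog_arm([
  [0,[-0.2,-0.7,0.1],[0,0,0]],
  [0,[-0.25,-0.97,0.2],[0,0,0]],
  [0,[-0.25,-0.97,0.25],[0,0,0]],
  [0,[-0.25,-0.97,0.3],[0,0,0]],
  [0,[-0.25,-0.97,0.3],[0,0,0]],
  [0,[-0.25,-0.97,0.3],[0,0,0]],
  [0,[-0.25,-0.97,0.3],[0,0,0]],
  [0,[-0.25,-0.97,0.3],[0,0,0]],
  [0,[-0.25,-0.97,0.25],[0,0,0]],
  [0,[-0.25,-0.8,0.2],[0,0,0]],
  [0,[-0.1,-0.4,0],[0,0,0]],
  [0,[0,0,0],[0,0,0]],
])

```text
time: 3.1
tool_pos: [483.8, -100.9, 131.2]
eef_rot: [-180.0, -0.0, 165.4]
contact_force: [-0.1, -0.3, 0.2]
finger_gap: 85.6
gripper_force: 0.0
```

```bash
cat > g.py <<'E'
# g.py x y z yaw : units of the tool frame still to go (yaw first, then shift in final yaw frame)
import sys,numpy as np
from bench import bot
from scipy.spatial.transform import Rotation as Ro
s=bot.read_state(); x,y,z,w=map(float,sys.argv[1:5])
R=Ro.from_euler("xyz",s["eef_rot"],degrees=True); dw=(w-s["eef_rot"][2]+180)%360-180
d=np.array([x,y,z])-s["tool_pos"]
print("t",round(s["time"],2),"pos",s["tool_pos"].round(1),"rot",s["eef_rot"].round(1),"gap",round(s["finger_gap"],1),"F",s["contact_force"].round(1))
print("rz",round(-np.radians(dw)/.15,2),"shift now",(R.inv().apply(d)/40).round(2),"shift after turn",(Ro.from_euler("xyz",[180,0,w],degrees=True).inv().apply(d)/40).round(2))
E
python3 g.py 481.7 -99.7 45 165.5
```

```text
t 3.1 pos [ 483.8 -100.9  131.2] rot [-180.    -0.   165.4] gap 85.6 F [-0.1 -0.3  0.2]
rz -0.01 shift now [0.06 0.02 2.16] shift after turn [0.06 0.02 2.16]
```

Call:
jog_arm([
  [0,[0.03,0.02,0.3],[0,0,0]],
  [0,[0.03,0,0.5],[0,0,0]],
  [0,[0,0,0.5],[0,0,0]],
  [0,[0,0,0.4],[0,0,0]],
  [0,[0,0,0.3],[0,0,0]],
  [0,[0,0,0.15],[0,0,0]],
  [0,[0,0,0],[0,0,0]],
  [0.2,[0,0,0],[0,0,0]],
  [0.25,[0,0,0],[0,0,0]],
  [0.3,[0,0,0],[0,0,0]],
  [0.5,[0,0,0],[0,0,0]],
  [0.6,[0,0,0],[0,0,0]],
  [0.6,[0,0,0],[0,0,0]],
  [0.6,[0,0,0],[0,0,0]],
])

```text
time: 4.85
tool_pos: [482.7, -98.4, 45.9]
eef_rot: [180.0, 0.0, 165.5]
contact_force: [-0.9, 0.5, 7.5]
finger_gap: 61.3
gripper_force: 36.1
```

Call:
jog_arm([
  [0.6,[0,0,-0.15],[0,0,0]],
  [0.6,[0,0,-0.3],[0,0,0]],
  [0.6,[0,0,-0.35],[0,0,0]],
  [0.6,[-0.3,0.1,0],[0,0,0]],
  [0.6,[-0.5,0.15,0],[0,0,0]],
  [0.6,[-0.7,0.2,0],[0,0,0]],
  [0.6,[-0.7,0.2,0],[0,0,0]],
  [0.6,[-0.7,0.2,0],[0,0,0]],
  [0.6,[-0.4,0.15,0],[0,0,0]],
  [0.6,[-0.2,0.1,0],[0,0,0]],
  [0.6,[0,0,0.2],[0,0,0]],
  [0.6,[0,0,0.2],[0,0,0]],
  [0.6,[0,0,0.1],[0,0,0]],
  [0.6,[0,0,0],[0,0,0]],
])

```text
time: 6.6
tool_pos: [628.3, -90.9, 56.9]
eef_rot: [-180.0, -0.0, 165.5]
contact_force: [0.2, 0.2, -2.8]
finger_gap: 61.3
gripper_force: 38.8
```

```bash
python3 g.py 629 -91 50 165.5;python3 - <<'E'
from bench import bot
import cv2,numpy as np
a=bot.read_camera("scene")["pixels"][150:330,170:380];b=bot.read_camera("top")["pixels"][130:290,190:400]
cv2.imwrite("pics/a1.png",np.hstack([cv2.resize(a,(400,343)),cv2.resize(b,(400,343))])[:,:,::-1])
E
```

```text
t 6.6 pos [628.3 -90.9  56.9] rot [-180.    -0.   165.5] gap 61.3 F [ 0.2  0.2 -2.8]
rz -0.0 shift now [-0.02  0.    0.17] shift after turn [-0.02  0.    0.17]
```

View pics/a1.png

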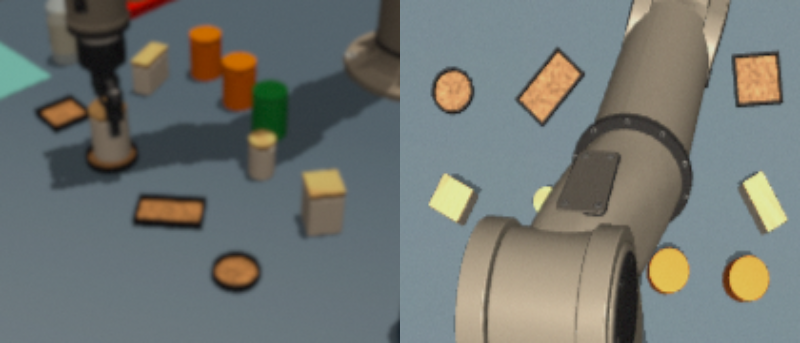

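The can is inside the large holder's rim (left half of the picture, around (110,155)). I'll lower it the last few mm.

Call:
jog_arm([
  [0.6,[0,0,0.06],[0,0,0]],
  [0.6,[0,0,0.06],[0,0,0]],
  [0.6,[0,0,0.04],[0,0,0]],
  [0.6,[0,0,0.02],[0,0,0]],
  [0.6,[0,0,0],[0,0,0]],
])

```text
time: 7.32
tool_pos: [628.9, -90.9, 50.2]
eef_rot: [-180.0, 0.0, 165.5]
contact_force: [-1.8, -0.1, -3.1]
finger_gap: 60.9
gripper_force: 38.8
```

Call:
jog_arm([
  [0.6,[0,0,0.015],[0,0,0]],
  [0.6,[0,0,0.015],[0,0,0]],
  [0.6,[0,0,0],[0,0,0]],
])

```text
time: 7.7
tool_pos: [629.0, -90.9, 49.9]
eef_rot: [180.0, 0.0, 165.5]
contact_force: [-5.5, 3.0, 14.7]
finger_gap: 61.1
gripper_force: 40.5
```

Call:
jog_arm([
  [0.3,[0,0,0],[0,0,0]],
  [0.2,[0,0,0],[0,0,0]],
  [0.1,[0,0,0],[0,0,0]],
  [0,[0,0,0],[0,0,0]],
  [0,[0,0,-0.2],[0,0,0]],
  [0,[0,0,-0.6],[0,0,0]],
  [0,[0,0,-0.8],[0,0,0]],
  [0,[0.3,0.2,-0.4],[0,0,0]],
  [0,[0.7,0.4,0],[0,0,0]],
  [0,[0.9,0.5,0],[0,0,0]],
  [0,[0.9,0.5,0],[0,0,0]],
  [0,[0.9,0.5,0],[0,0,0]],
  [0,[0.9,0.5,0],[0,0,0]],
  [0,[0.5,0.4,0],[0,0,0]],
  [0,[0.2,0.2,0],[0,0,0]],
  [0,[0,0,0],[0,0,0]],
])

```text
time: 9.7
tool_pos: [455.4, 86.7, 129.0]
eef_rot: [180.0, -0.0, 165.6]
contact_force: [0.5, 0.5, -0.3]
finger_gap: 85.6
gripper_force: 0.0
```

```bash
python3 g.py 453.5 87.2 30 165.5
```

```text
t 9.7 pos [455.4  86.7 129. ] rot [180.   -0.  165.6] gap 85.6 F [ 0.5  0.5 -0.3]
rz 0.01 shift now [0.05 0.   2.47] shift after turn [0.05 0.   2.47]
```

Call:
jog_arm([
  [0,[0.05,0,0.3],[0,0,0]],
  [0,[0,0,0.5],[0,0,0]],
  [0.1,[0,0,0.6],[0,0,0]],
  [0.1,[0,0,0.5],[0,0,0]],
  [0.1,[0,0,0.3],[0,0,0]],
  [0.2,[0,0,0.2],[0,0,0]],
  [0.3,[0,0,0.05],[0,0,0]],
  [0.4,[0,0,0],[0,0,0]],
  [0.45,[0,0,0],[0,0,0]],
  [0.5,[0,0,0],[0,0,0]],
  [0.55,[0,0,0],[0,0,0]],
  [0.65,[0,0,0],[0,0,0]],
  [0.75,[0,0,0],[0,0,0]],
  [0.75,[0,0,0],[0,0,0]],
  [0.75,[0,0,0],[0,0,0]],
], grip_force=30)

```text
time: 11.58
tool_pos: [454.1, 86.9, 31.4]
eef_rot: [180.0, 0.0, 165.5]
contact_force: [-1.6, 1.7, 8.3]
finger_gap: 41.2
gripper_force: 29.2
```

```bash
python3 g.py 620.2 245.9 34 165.5
```

```text
t 11.57 pos [454.1  86.9  31.4] rot [180.    0.  165.5] gap 41.2 F [-1.6  1.7  8.3]
rz 0.0 shift now [-3.03  4.89 -0.06] shift after turn [-3.03  4.89 -0.07]
```

Call:
jog_arm([
  [0.75,[0,0,-0.15],[0,0,0]],
  [0.75,[0,0,-0.3],[0,0,0]],
  [0.75,[0,0,-0.35],[0,0,0]],
  [0.75,[-0.2,0.35,0],[0,0,0]],
  [0.75,[-0.4,0.65,0],[0,0,0]],
  [0.75,[-0.5,0.8,0],[0,0,0]],
  [0.75,[-0.5,0.8,0],[0,0,0]],
  [0.75,[-0.5,0.8,0],[0,0,0]],
  [0.75,[-0.5,0.8,0],[0,0,0]],
  [0.75,[-0.3,0.45,0],[0,0,0]],
  [0.75,[-0.13,0.24,0],[0,0,0]],
  [0.75,[0,0,0.2],[0,0,0]],
  [0.75,[0,0,0.2],[0,0,0]],
  [0.75,[0,0,0.15],[0,0,0]],
  [0.75,[0,0,0.04],[0,0,0]],
  [0.75,[0,0,0],[0,0,0]],
])

```text
time: 13.58
tool_pos: [620.0, 245.5, 39.3]
eef_rot: [-180.0, 0.0, 165.5]
contact_force: [0.5, 0.3, -1.5]
finger_gap: 41.3
gripper_force: 30.6
```

```bash
python3 g.py 620.2 245.9 35.4 165.5;python3 - <<'E'
from bench import bot
import cv2,numpy as np
a=bot.read_camera("scene")["pixels"][150:330,170:380]
cv2.imwrite("pics/a2.png",cv2.resize(a,(700,600))[:,:,::-1])
E
```

```text
t 13.57 pos [620.  245.5  39.3] rot [-180.     0.   165.5] gap 41.3 F [ 0.5  0.3 -1.5]
rz -0.0 shift now [-0.    0.01  0.1 ] shift after turn [-0.    0.01  0.1 ]
```

View pics/a2.png

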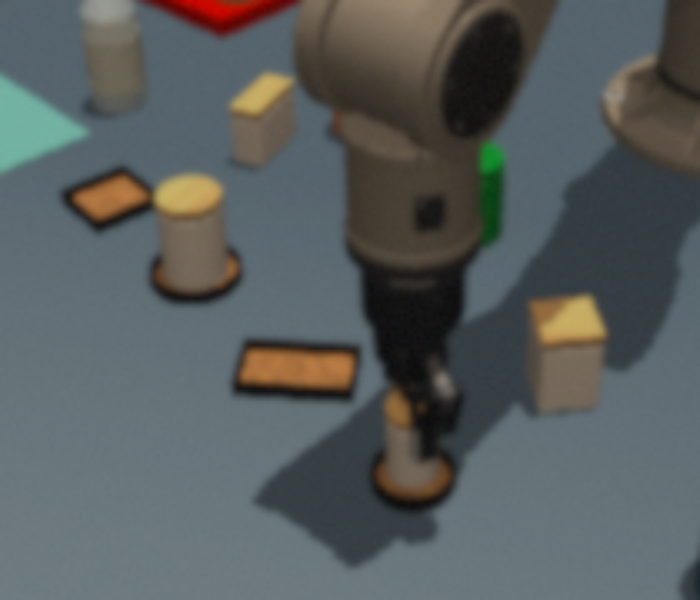

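The large canister stands centred in its holder (195,235). The small one is inside its rim (410,470). I'll lower it the rest of the way.

Call:
jog_arm([
  [0.75,[0,0,0.04],[0,0,0]],
  [0.75,[0,0,0.03],[0,0,0]],
  [0.75,[0,0,0.02],[0,0,0]],
  [0.75,[0,0,0.02],[0,0,0]],
  [0.75,[0,0,0],[0,0,0]],
])

```text
time: 14.25
tool_pos: [620.0, 245.7, 35.5]
eef_rot: [180.0, -0.0, 165.5]
contact_force: [-3.4, -1.5, 8.5]
finger_gap: 41.0
gripper_force: 31.5
```

Call:
jog_arm([
  [0.45,[0,0,0],[0,0,0]],
  [0.35,[0,0,0],[0,0,0]],
  [0.2,[0,0,0],[0,0,0]],
  [0,[0,0,0],[0,0,0]],
  [0,[0,0,-0.3],[0,0,0]],
  [0,[0,0,-0.6],[0,0,0]],
  [0,[0,0,-0.8],[0,0,0.5]],
  [0,[0,0,-0.6],[0,0,0.6]],
  [0,[0,0,-0.1],[0,0,0.45]],
  [0,[0.4,-0.25,0],[0,0,0]],
  [0,[0.8,-0.5,0],[0,0,0]],
  [0,[0.9,-0.55,0],[0,0,0]],
  [0,[0.8,-0.5,0],[0,0,0]],
  [0,[0.4,-0.23,0],[0,0,0]],
  [0,[0.18,-0.1,0],[0,0,0]],
  [0,[0,0,0],[0,0,0]],
])

```text
time: 16.25
tool_pos: [457.7, 235.6, 131.3]
eef_rot: [180.0, 0.0, 152.2]
contact_force: [-0.4, 0.0, 0.5]
finger_gap: 85.5
gripper_force: 0.0
```

```bash
python3 g.py 456.8 235.3 38 152.2
```

```text
t 16.25 pos [457.7 235.6 131.3] rot [180.    0.  152.2] gap 85.5 F [-0.4  0.   0.5]
rz 0.0 shift now [ 0.02 -0.02  2.33] shift after turn [ 0.02 -0.02  2.33]
```

Call:
jog_arm([
  [0,[0.02,-0.02,0.3],[0,0,0]],
  [0,[0,0,0.5],[0,0,0]],
  [0,[0,0,0.6],[0,0,0]],
  [0,[0,0,0.5],[0,0,0]],
  [0.1,[0,0,0.3],[0,0,0]],
  [0.2,[0,0,0.13],[0,0,0]],
  [0.25,[0,0,0],[0,0,0]],
  [0.3,[0,0,0],[0,0,0]],
  [0.35,[0,0,0],[0,0,0]],
  [0.4,[0,0,0],[0,0,0]],
  [0.5,[0,0,0],[0,0,0]],
  [0.7,[0,0,0],[0,0,0]],
  [0.7,[0,0,0],[0,0,0]],
  [0.7,[0,0,0],[0,0,0]],
], grip_force=35)

```text
time: 18.0
tool_pos: [456.5, 235.5, 38.4]
eef_rot: [179.9, 0.0, 152.2]
contact_force: [0.0, 1.3, 7.7]
finger_gap: 51.7
gripper_force: 35.1
```

```bash
python3 g.py 639.5 -254.5 42 94.3
```

```text
t 18.0 pos [456.5 235.5  38.4] rot [179.9   0.  152.2] gap 51.7 F [0.  1.3 7.7]
rz 6.74 shift now [-9.76 -8.7  -0.1 ] shift after turn [-12.56   3.64  -0.09]
```

Call:
jog_arm([
  [0.7,[0,0,-0.15],[0,0,0]],
  [0.7,[0,0,-0.3],[0,0,0.3]],
  [0.7,[0,0,-0.4],[0,0,0.8]],
  [0.7,[0,0,-0.5],[0,0,1]],
  [0.7,[0,0,-0.5],[0,0,1]],
  [0.7,[0,0,-0.5],[0,0,1]],
  [0.7,[0,0,-0.4],[0,0,1]],
  [0.7,[0,0,-0.25],[0,0,0.9]],
  [0.7,[0,0,0],[0,0,0.5]],
  [0.7,[0,0,0],[0,0,0.24]],
  [0.7,[-0.4,0.12,0],[0,0,0]],
  [0.7,[-0.8,0.23,0],[0,0,0]],
  [0.7,[-0.95,0.28,0],[0,0,0]],
  [0.7,[-0.95,0.28,0],[0,0,0]],
  [0.7,[-0.95,0.28,0],[0,0,0]],
  [0.7,[-0.95,0.28,0],[0,0,0]],
  [0.7,[-0.95,0.28,0],[0,0,0]],
  [0.7,[-0.95,0.28,0],[0,0,0]],
  [0.7,[-0.95,0.27,0],[0,0,0]],
  [0.7,[-0.7,0.2,0],[0,0,0]],
])

```text
time: 20.5
tool_pos: [580.9, -101.9, 157.7]
eef_rot: [-180.0, 0.0, 94.2]
contact_force: [0.4, 0.1, -2.0]
finger_gap: 51.4
gripper_force: 37.3
```

Call:
jog_arm([
  [0.7,[-0.8,0.23,0],[0,0,0]],
  [0.7,[-0.9,0.26,0],[0,0,0]],
  [0.7,[-0.9,0.26,0],[0,0,0]],
  [0.7,[-0.7,0.2,0],[0,0,0]],
  [0.7,[-0.4,0.1,0],[0,0,0]],
  [0.7,[-0.15,0.05,0],[0,0,0]],
  [0.7,[0,0,0],[0,0,0]],
])

```text
time: 21.38
tool_pos: [636.3, -248.7, 157.6]
eef_rot: [-180.0, -0.0, 94.3]
contact_force: [0.7, 0.9, -3.0]
finger_gap: 51.4
gripper_force: 37.3
```

```bash
python3 g.py 639.5 -254.5 42 94.3
```

```text
t 21.38 pos [ 636.3 -248.7  157.6] rot [-180.    -0.    94.3] gap 51.4 F [ 0.7  0.9 -3. ]
rz -0.0 shift now [-0.15  0.07  2.89] shift after turn [-0.15  0.07  2.89]
```

Go down to about 4 mm above the floor.

Call:
jog_arm([
  [0.7,[-0.08,0.04,0.3],[0,0,0]],
  [0.7,[-0.07,0.03,0.5],[0,0,0]],
  [0.7,[0,0,0.6],[0,0,0]],
  [0.7,[0,0,0.5],[0,0,0]],
  [0.7,[0,0,0.35],[0,0,0]],
  [0.7,[0,0,0.25],[0,0,0]],
  [0.7,[0,0,0.15],[0,0,0]],
  [0.7,[0,0,0.1],[0,0,0]],
  [0.7,[0,0,0],[0,0,0]],
])

```text
time: 22.5
tool_pos: [639.8, -254.8, 47.9]
eef_rot: [180.0, 0.0, 94.3]
contact_force: [-0.3, -1.0, -2.4]
finger_gap: 51.3
gripper_force: 37.3
```

```bash
python3 g.py 639.5 -254.5 42.4 94.3;python3 - <<'E'
from bench import bot
import cv2,numpy as np
a=bot.read_camera("scene")["pixels"][150:330,170:380]
cv2.imwrite("pics/a3.png",cv2.resize(a,(700,600))[:,:,::-1])
E
```

```text
t 22.5 pos [ 639.8 -254.8   47.9] rot [180.    0.   94.3] gap 51.3 F [-0.3 -1.  -2.4]
rz -0.0 shift now [ 0.01 -0.01  0.14] shift after turn [ 0.01 -0.01  0.14]
```

View pics/a3.png

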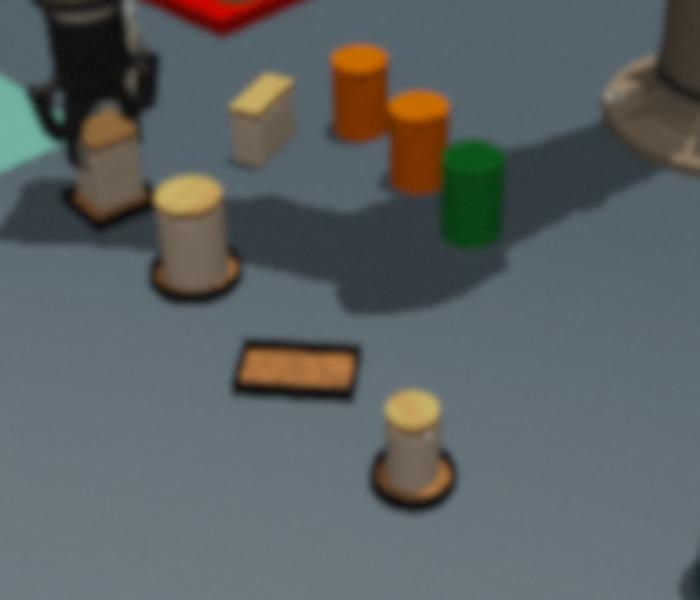

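The large and small canisters stand in their holders at (195,235) and (412,450). The square one is lined up inside its rim at (108,185).

Call:
jog_arm([
  [0.7,[0,0,0.05],[0,0,0]],
  [0.7,[0,0,0.04],[0,0,0]],
  [0.7,[0,0,0.025],[0,0,0]],
  [0.7,[0,0,0.02],[0,0,0]],
  [0.7,[0,0,0],[0,0,0]],
])

```text
time: 23.18
tool_pos: [639.7, -254.8, 42.5]
eef_rot: [-180.0, -0.0, 94.3]
contact_force: [-1.9, 0.7, 2.9]
finger_gap: 51.8
gripper_force: 37.6
```

Call:
jog_arm([
  [0.38,[0,0,0],[0,0,0]],
  [0.25,[0,0,0],[0,0,0]],
  [0.1,[0,0,0],[0,0,0]],
  [0,[0,0,0],[0,0,0]],
  [0,[0,0,-0.3],[0,0,0]],
  [0,[0,0,-0.6],[0,0,0]],
  [0,[0,0,-0.8],[0,0,0.5]],
  [0,[0,0,-0.5],[0,0,0.9]],
  [0,[0,0,0],[0,0,1]],
  [0,[0,0,0],[0,0,1]],
  [0,[0,0,0],[0,0,1]],
  [0,[0,0,0],[0,0,1]],
  [0,[0,0,0],[0,0,1]],
  [0,[0,0,0],[0,0,0.93]],
  [0,[-0.5,-0.3,0],[0,0,0]],
  [0,[-0.85,-0.53,0],[0,0,0]],
  [0,[-0.9,-0.57,0],[0,0,0]],
  [0,[-0.85,-0.53,0],[0,0,0]],
  [0,[-0.6,-0.37,0],[0,0,0]],
  [0,[-0.23,-0.15,0],[0,0,0]],
])

```text
time: 25.68
tool_pos: [453.8, -252.5, 131.6]
eef_rot: [-180.0, -0.1, 31.2]
contact_force: [0.3, -0.2, 0.4]
finger_gap: 85.3
gripper_force: 0.0
```

```bash
python3 g.py 454.4 -252.9 30 31.3
```

```text
t 25.68 pos [ 453.8 -252.5  131.6] rot [-1.80e+02 -1.00e-01  3.12e+01] gap 85.3 F [ 0.3 -0.2  0.4]
rz -0.01 shift now [0.   0.02 2.54] shift after turn [0.01 0.02 2.54]
```

Call:
jog_arm([
  [0,[0,0.02,0.3],[0,0,0]],
  [0,[0,0,0.5],[0,0,0]],
  [0.1,[0,0,0.6],[0,0,0]],
  [0.1,[0,0,0.6],[0,0,0]],
  [0.2,[0,0,0.4],[0,0,0]],
  [0.3,[0,0,0.14],[0,0,0]],
  [0.4,[0,0,0],[0,0,0]],
  [0.45,[0,0,0],[0,0,0]],
  [0.5,[0,0,0],[0,0,0]],
  [0.55,[0,0,0],[0,0,0]],
  [0.6,[0,0,0],[0,0,0]],
  [0.7,[0,0,0],[0,0,0]],
  [0.8,[0,0,0],[0,0,0]],
  [0.8,[0,0,0],[0,0,0]],
  [0.8,[0,0,0],[0,0,0]],
])

```text
time: 27.55
tool_pos: [455.2, -253.3, 29.1]
eef_rot: [180.0, -0.0, 31.3]
contact_force: [-0.6, 1.1, 7.7]
finger_gap: 36.0
gripper_force: 34.3
```

```bash
python3 g.py 627 86.4 34 138.7
```

```text
t 27.55 pos [ 455.2 -253.3   29.1] rot [180.   -0.   31.3] gap 36.0 F [-0.6  1.1  7.7]
rz -12.5 shift now [ 8.08 -5.03 -0.12] shift after turn [ 2.38  9.21 -0.12]
```

Call:
jog_arm([
  [0.8,[0,0,-0.15],[0,0,0]],
  [0.8,[0,0,-0.35],[0,0,0]],
  [0.8,[0,0,-0.5],[0,0,-0.4]],
  [0.8,[0,0,-0.5],[0,0,-0.8]],
  [0.8,[0,0,-0.5],[0,0,-1]],
  [0.8,[0,0,-0.5],[0,0,-1]],
  [0.8,[0,0,-0.5],[0,0,-1]],
  [0.8,[0,0,-0.2],[0,0,-1]],
  [0.8,[0,0,0],[0,0,-1]],
  [0.8,[0,0,0],[0,0,-1]],
  [0.8,[0,0,0],[0,0,-1]],
  [0.8,[0,0,0],[0,0,-1]],
  [0.8,[0,0,0],[0,0,-1]],
  [0.8,[0,0,0],[0,0,-1]],
  [0.8,[0,0,0],[0,0,-0.8]],
  [0.8,[0,0,0],[0,0,-0.5]],
  [0.8,[0,0,0],[0,0,0]],
])

```text
time: 29.68
tool_pos: [454.7, -253.6, 157.4]
eef_rot: [-180.0, 0.0, 138.6]
contact_force: [-0.8, -0.2, -2.0]
finger_gap: 35.8
gripper_force: 35.3
```

Call:
jog_arm([
  [0.8,[0.1,0.4,0],[0,0,0]],
  [0.8,[0.2,0.8,0],[0,0,0]],
  [0.8,[0.25,0.95,0],[0,0,0]],
  [0.8,[0.25,0.95,0],[0,0,0]],
  [0.8,[0.25,0.95,0],[0,0,0]],
  [0.8,[0.25,0.95,0],[0,0,0]],
  [0.8,[0.25,0.95,0],[0,0,0]],
  [0.8,[0.25,0.95,0],[0,0,0]],
  [0.8,[0.25,0.95,0],[0,0,0]],
  [0.8,[0.2,0.8,0],[0,0,0]],
  [0.8,[0.1,0.4,0],[0,0,0]],
  [0.8,[0.03,0.16,0],[0,0,0]],
  [0.8,[0,0,0],[0,0,0]],
])

```text
time: 31.3
tool_pos: [626.3, 85.7, 156.7]
eef_rot: [-180.0, 0.0, 138.7]
contact_force: [-0.6, -0.3, -1.9]
finger_gap: 35.8
gripper_force: 35.2
```

```bash
python3 g.py 627.4 86.2 34 138.7
```

```text
t 31.3 pos [626.3  85.7 156.7] rot [-180.     0.   138.7] gap 35.8 F [-0.6 -0.3 -1.9]
rz -0.01 shift now [-0.01  0.03  3.07] shift after turn [-0.01  0.03  3.07]
```

Call:
jog_arm([
  [0.8,[0,0.03,0.3],[0,0,0]],
  [0.8,[0,0,0.5],[0,0,0]],
  [0.8,[0,0,0.6],[0,0,0]],
  [0.8,[0,0,0.6],[0,0,0]],
  [0.8,[0,0,0.4],[0,0,0]],
  [0.8,[0,0,0.25],[0,0,0]],
  [0.8,[0,0,0.15],[0,0,0]],
  [0.8,[0,0,0.1],[0,0,0]],
  [0.8,[0,0,0],[0,0,0]],
])

```text
time: 32.42
tool_pos: [627.5, 87.3, 40.9]
eef_rot: [180.0, 0.0, 138.7]
contact_force: [-0.0, 0.1, -1.5]
finger_gap: 35.6
gripper_force: 35.2
```

```bash
python3 g.py 627.4 86.2 33.4 138.7;python3 - <<'E'
from bench import bot
import cv2,numpy as np
a=bot.read_camera("scene")["pixels"][150:330,170:380]
cv2.imwrite("pics/a4.png",cv2.resize(a,(700,600))[:,:,::-1])
E
```

```text
t 32.42 pos [627.5  87.3  40.9] rot [180.    0.  138.7] gap 35.6 F [-0.   0.1 -1.5]
rz -0.0 shift now [-0.02 -0.02  0.19] shift after turn [-0.02 -0.02  0.19]
```

View pics/a4.png

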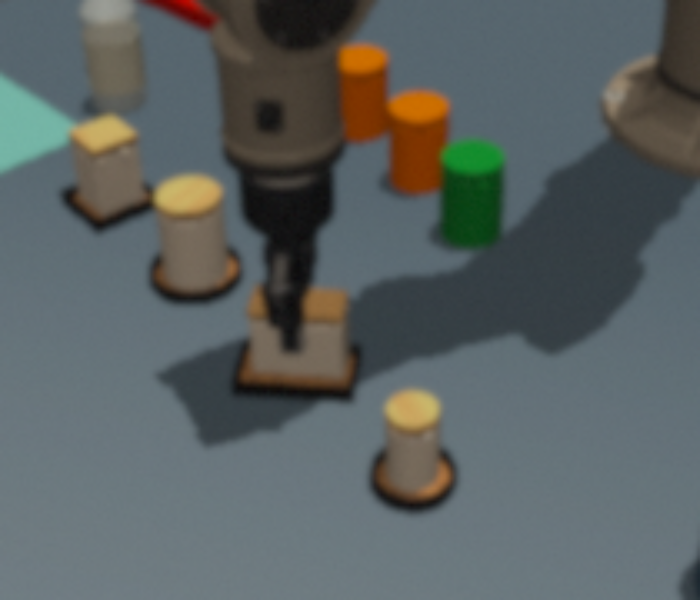

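The square, large and small canisters sit in their holders at (108,170), (195,235) and (412,450). The oblong one is lined up over its holder at (297,345).

Call:
jog_arm([
  [0.8,[0,-0.02,0.06],[0,0,0]],
  [0.8,[0,0,0.05],[0,0,0]],
  [0.8,[0,0,0.04],[0,0,0]],
  [0.8,[0,0,0.025],[0,0,0]],
  [0.8,[0,0,0.015],[0,0,0]],
  [0.8,[0,0,0],[0,0,0]],
])

```text
time: 33.22
tool_pos: [626.8, 86.6, 33.2]
eef_rot: [180.0, -0.0, 138.7]
contact_force: [-0.6, 0.5, -0.1]
finger_gap: 35.8
gripper_force: 35.4
```

Call:
jog_arm([
  [0.8,[0,0,0.01],[0,0,0]],
  [0.8,[0,0,0],[0,0,0]],
])

```text
time: 33.48
tool_pos: [626.8, 86.6, 33.2]
eef_rot: [180.0, -0.0, 138.7]
contact_force: [-3.4, -0.2, 8.1]
finger_gap: 35.9
gripper_force: 36.3
```

Call:
jog_arm([
  [0.5,[0,0,0],[0,0,0]],
  [0.4,[0,0,0],[0,0,0]],
  [0.2,[0,0,0],[0,0,0]],
  [0,[0,0,0],[0,0,0]],
  [0,[0,0,-0.3],[0,0,0]],
  [0,[0,0,-0.6],[0,0,0]],
  [0,[0,0,-0.9],[0,0,0]],
  [0,[0,0,-0.9],[0,0,0]],
  [0,[0,0,-0.9],[0,0,0]],
  [0,[0.4,0.2,-0.7],[0,0,0]],
  [0,[0.8,0.3,-0.4],[0,0,0]],
  [0,[0.9,0.3,0],[0,0,0]],
  [0,[0.9,0.3,0],[0,0,0]],
  [0,[0.9,0.3,0],[0,0,0]],
  [0,[0.9,0.3,0],[0,0,0]],
  [0,[0.9,0.3,0],[0,0,0]],
  [0,[0.9,0.3,0],[0,0,0]],
  [0,[0.5,0.2,0],[0,0,0]],
  [0,[0,0,0],[0,0,0]],
])

```text
time: 35.85
tool_pos: [479.0, 350.3, 221.0]
eef_rot: [180.0, -0.0, 138.8]
contact_force: [0.1, 0.4, -0.4]
finger_gap: 85.6
gripper_force: 0.0
```

```bash
python3 - <<'E'
from bench import bot
from v import *
c=bot.read_camera("top");a=bot.read_camera("scene")["pixels"][150:330,170:380];b=c["pixels"][130:290,190:400]
for n,s,z in(("large",(325,165),94),("small",(218,167),74),("square",(378,162),84),("oblong",(268,165),74)):
    try: print(n,*blob(c,s,z,"lid"))
    except Exception as e: print(n,e)
cv2.imwrite("pics/a5.png",np.hstack([cv2.resize(a,(400,343)),cv2.resize(b,(400,343))])[:,:,::-1])
E
```

```text
large [626.4 -93. ] [623.2 -88.4  66.2  65.2 179.7]
small [617.5 243.2] [618.2 242.1  39.9  39.1   1.2]
square [ 636.6 -257.6] [ 6.364e+02 -2.575e+02  5.170e+01  5.080e+01  2.000e-01]
oblong [622.4  85.1] [620.2  84.1  81.2  45.1 134.8]
```

View pics/a5.png

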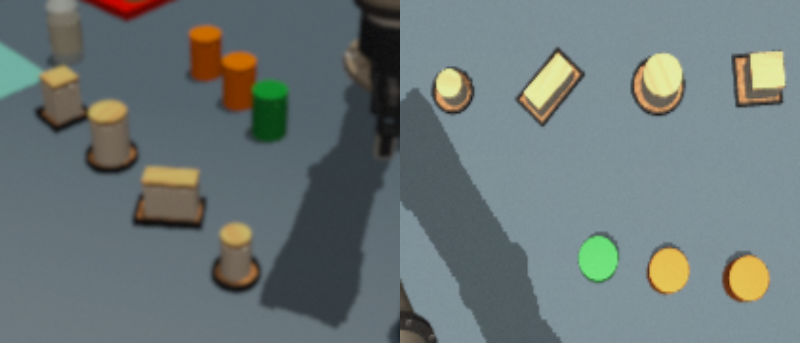

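The final picture shows all four canisters upright inside their own rims: scene crop (62,95), (110,130), (170,195) and (236,255). The mug, the bottle and the look-alikes weren't touched.

```bash
python3 -c "
from bench import bot
print(bot.close_job())"
```

```text
the job is handed in; nothing more can be done
None
```

All four canisters stand upright in their own holders, each within about 5 mm of its holder's measured centre, and the job was handed in after about 36 s; the hand-in returned no verdict.

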